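# Cross-stack layout battens and slide the box cover shut

### The job

Put away the two loose wooden battens: lay them flat in the open compartment of the blue slide-cover box, side by side with a clear gap between them, crosswise on top of the two battens already in there. Then slide the green cover fully home over the compartment by its flat rubber pad; it has no handle, so press just hard enough to drag it and do not lean hard on it. Leave the jar, the copper foil roll and the hammer where they are.

Things in the scene. Friction and masses are not known exactly. Their poses are not given: they have to be found in the camera images.
- box: blue slide-cover box fixed to the table, 122 x 264 x 39 mm (x, y, z). Origin on the table surface; x across the box, y along the slide, z up; it extends from y = -135 to +129 mm. Compartment at its +y side: open inside x -55..+55, y +3..+123 mm, inner floor at z = 4 mm. The -y side is a grey solid deck, top at z = 30 mm, over which the open cover lies. Walls 6 mm thick, tops at z = 39 mm
- compartment (a point): centre of the compartment's inner floor (z = 4 mm), axes as the box
- cover (a joint): green flat cover, 113 x 126 x 5 mm, running in the box's side walls with its top face at z = 36 mm. Value = opening in m: 0 fully shut against the end wall, 0.123 fully open; closing moves it along the box's +y. It rubs (about 5 N to move it) and stays where it is left. Slides only
- cover_pad (a point): top centre of the flat black rubber pad on the cover, 60 x 40 mm in x, y and only 2 mm proud (too low to pinch), at z = 38 mm; moves with the cover, axes as the box
- batten_a: loose hardwood batten, 96 x 16 x 12 mm (x, y, z), mass about 16 g; origin at the centre of its underside, x along its length, z up. Starts lying on the table
- batten_b: loose hardwood batten, 96 x 16 x 12 mm (x, y, z), mass about 16 g; origin at the centre of its underside, x along its length, z up. Starts lying on the table
- low_a: first-layer hardwood batten, 96 x 16 x 12 mm (x, y, z), mass about 16 g; origin at the centre of its underside, x along its length, z up. Lies on the compartment floor, length along the box's y, about 30 mm to the -x side of the compartment's middle
- low_b: first-layer hardwood batten, 96 x 16 x 12 mm (x, y, z), mass about 16 g; origin at the centre of its underside, x along its length, z up. Lies on the compartment floor, length along the box's y, about 30 mm to the +x side of the compartment's middle
- jar: bystander: jar of pins with orange cap, 52 mm across, 60 mm high; origin at the centre of its underside
- foil: bystander: flat copper foil roll, 66 mm across, hole 40 mm, 14 mm high; origin at the centre of its underside
- hammer: bystander: small hammer 200 mm long lying beyond the box, handle along its x; origin at its middle, on the table
Mind the look-alikes: they are no part of the job. What is shaped like the batten_a but purple or turquoise is not meant.

How it is judged:
On the way:
1. both loose battens lie flat, released, crosswise on the first layer in the compartment, the cover still open (z of batten_a in the frame of box between 0.0135 and 0.0185 m and x of batten_a in the frame of box between -0.02 and 0.02 m and angle between the x axis of each of batten_a, batten_b and the x axis of box, either way round below 0.2 rad and angle between each of batten_a, batten_b's own z axis and vertical below 0.08 rad and linear speed of each of batten_a, batten_b below 0.02 m/s and y of batten_a in the frame of box between 0.008 and 0.118 m and z of batten_b in the frame of box between 0.0135 and 0.0185 m and x of batten_b in the frame of box between -0.02 and 0.02 m and y of batten_b in the frame of box between 0.008 and 0.118 m and (y of batten_a in the frame of batten_b above 0.024 m or y of batten_a in the frame of batten_b below -0.024 m) and z of low_a in the frame of box between 0.002 and 0.0065 m and angle between the x axis of each of low_a, low_b and the y axis of box, either way round below 0.2 rad and z of low_b in the frame of box between 0.002 and 0.0065 m and contact force between the fingers and batten_a below 0.1 N and contact force between the fingers and batten_b below 0.1 N and value of joint cover above 0.08 m), for 0.2 s.
At the end, for the whole second after the job is handed in: Cover shut within 4 mm, still. Both loose battens lie flat (0.08 rad) on the first layer, undersides 13.5-18.5 mm high, along box x (0.2 rad), within 20 mm of mid x, y 8-118 mm in the box, centre lines 24 mm or more apart; lower battens on the floor along box y (0.2 rad) (z of batten_a in the frame of box between 0.0135 and 0.0185 m and x of batten_a in the frame of box between -0.02 and 0.02 m and angle between the x axis of each of batten_a, batten_b and the x axis of box, either way round below 0.2 rad and angle between each of batten_a, batten_b's own z axis and vertical below 0.08 rad and linear speed of each of batten_a, batten_b below 0.02 m/s and y of batten_a in the frame of box between 0.008 and 0.118 m and z of batten_b in the frame of box between 0.0135 and 0.0185 m and x of batten_b in the frame of box between -0.02 and 0.02 m and y of batten_b in the frame of box between 0.008 and 0.118 m and (y of batten_a in the frame of batten_b above 0.024 m or y of batten_a in the frame of batten_b below -0.024 m) and z of low_a in the frame of box between 0.002 and 0.0065 m and angle between the x axis of each of low_a, low_b and the y axis of box, either way round below 0.2 rad and z of low_b in the frame of box between 0.002 and 0.0065 m and value of joint cover below 0.004 m and velocity of joint cover between -0.005 and 0.005 m/s); the robot touches nothing.
It fails at once if the cover is pressed with more than 35 N (contact force between the fingers and cover above 35 N).
It fails at once if the jar is moved by more than 20 mm (distance of jar from where it was at the start of the episode above 0.02 m).
It fails at once if the foil is moved by more than 20 mm (distance of foil from where it was at the start of the episode above 0.02 m).
It fails at once if the hammer is moved by more than 20 mm (distance of hammer from where it was at the start of the episode above 0.02 m).
It also fails if it takes over 61 s, if anything falls off the work surface, if the arm or the gripper's body presses on something with over 40 N, if the wrist force passes 120 N, or if a joint passes its speed limit or range.

### The arm

A 7-joint arm with a two-finger parallel gripper is mounted at the origin on the work surface. World frame = base frame: x ahead of the robot, y to its left, z up, the work surface at z = 0. Lengths are in m, angles in rad, forces in N, time in s.
With the tool pointing down it reaches from about 0.425 to 0.925 m from the base axis. Payload 6.8 kg.
Tool frame: the origin (TCP) lies midway between the tips of the shut fingers; the grasp point (between the pads) lies 19 mm behind it; x points along the fingers, y is the direction in which the jaws open and shut, and the axes are right-handed (so a half turn about x gives the same grasp; the last joint's range is limited). The gripper opens to 85 mm and grips with 20 to 120 N. Pads are 22 mm wide; open, the fingers measure 114 mm over their backs; the gripper's body (76 mm by 85 mm) begins 54 mm behind the grasp point. The pads swing forward as they close: fully open they stand 13 mm farther back than shut.
Start: joints at [-1.211, 0.477, 0.022, 1.555, -0.011, 1.109, -0.083], TCP at [0.304, 0.602, 0.231] pointing down, gripper open.
Joint ranges: [-2.96, 2.96], [-0.34, 2.1], [-1.41, 1.46], [0.24, 2.44], [-1.37, 4.51], [0.17, 1.92], [-2.96, 2.96]. Speed limits (rad/s): [2.39, 2.39, 3.14, 3.14, 3.14, 3.14, 3.14].

### API

Orientations are given as a rotation vector (axis times angle).
In Python, from bench import r, viewer, nets gives the robot as it stands.
- The arm moves only by the shell command python3 -m pendant 'ROWS' [FORCE]. ROWS is JSON, one flat list of numbers, 5 for each row, row after row: the finger opening in mm, from 0 to 85.4, then the shift along the tool's x, y, z in mm, then the turn about the tool's x in rad. A call has 1 to 20 rows; each row shifts and turns the commanded pose from where the row before left it, along the tool's axes as they then stand; what a row does not reach is not made up. A row lasts 1/8 s, in which the tool goes at most 62.5 mm and 10.7 degrees, less where a joint would pass 70% of its speed; a pose out of reach is approached as far as the arm can. A call with a gripper value outside its range is refused whole. The fingers move at their own pace and stop on an object; FORCE is the grip in N (left out, the last holds). Time passes only in rows, so rows that do not move let the fingers close. It gives the time, the measured TCP pose, the force and the opening at its end, in the units of the state.
- r.get_obs(): the state, without advancing time (a new reading comes with each control period).
- viewer.grab_frame(name): name is "scene" or "side" or "wrist"; returns (picture, depth): 400x640x3 uint8, red, green, blue; 400x640 float32, m along the optical axis (not along the pixel's ray), 0 where there is no reading.
- viewer.calibration(name): a dict with "mtx" (3x3 intrinsics, pixels), "world_to_cam" (4x4, takes a point from world to camera coordinates). Camera axes: x right, y up, looking along -z (the intrinsics and any distortion apply to the point x, -y, -z); pixel columns grow to the right and rows downward; lengths in m; the calibration is good to about 2 mm. A picture is of the moment at which its call begins: read the wrist's pose just before it. calibration takes no time and is no camera call; for the wrist camera it gives the pose at the moment of the call.
- r.hand_in(): hands the job in, once; it reports no verdict.
Trained networks look in the newest picture that a camera, given by its name, has taken for a name from the list of things; names that differ only in an ending like _2 or _b are one class to them, and where a whole thing is asked for, a point or a joint stands for the part that bears it (a point fixed in the world has none). Each returns a list of dicts, best first, with "score" (0 to 1); they miss things now and then, are a little off and sometimes report something else, mostly with a low value. They report only what shows in the picture. A call takes as long as a camera call. They do not tell look-alikes from the thing itself.
- nets.look_for(name, camera): "location" ([x, y, z] in m, in world coordinates, good to about 4 mm: the middle of the surface that is visible of it).
- nets.silhouettes(name, camera): "mask" (400x640 bool, what is visible of it).
The state is a dict: "clock": time; "joints": joint angles; "qvel": joint speeds; "tau": joint torques, N m; "tcp_pos": TCP position; "orientation": TCP orientation; "contact_force": force on the tool from outside, world axes, zero at the start; "moment": the same for the moment, N m; "grip_width": finger opening in m.
Only numpy, scipy, OpenCV 4.12 (cv2) and the standard library are available. Lean on these libraries where they do the work, as an engineer would, in place of code of your own. Each camera call takes 0.05 s, during which the arm holds its last target. There are 200 camera calls.

## Working session

There is one attempt and no reset: what is moved stays moved. The work goes in short steps, Python scripts to look and compute and a shell command to move; the robot and the scene stay as the last step left them, time stands still between calls to the robot, and variables do not carry over. Pictures are saved under pics/ and viewed, about 8 in all and at most 12, crops included, and the job is handed in when it is done.

```bash
mkdir -p pics
cat > h.py <<'E'
import numpy as np, cv2
from scipy.spatial.transform import Rotation as R
from bench import r, viewer, nets
def world(cam,depth,mask):
    c=viewer.calibration(cam);K=np.array(c["mtx"]);T=np.linalg.inv(np.array(c["world_to_cam"]))
    v,u=np.nonzero(mask&(depth>0));d=depth[v,u]
    p=np.c_[(u-K[0,2])/K[0,0]*d,-(v-K[1,2])/K[1,1]*d,-d,np.ones(len(d))]
    return (p@T.T)[:,:3],u,v
def rect(P):
    (c,s,a)=cv2.minAreaRect((P[:,:2]*1000).astype(np.float32)); 
    if s[0]<s[1]: s=s[::-1];a+=90
    return np.round(c,1),np.round(s,1),(a+90)%180-90
def top(P,q=90,tol=.004):
    z=np.percentile(P[:,2],q);return P[abs(P[:,2]-z)<tol],z
E
python3 - <<'E'
from h import *
o=r.get_obs();print(o["clock"],o["tcp_pos"],o["orientation"]);print(R.from_rotvec(o["orientation"]).as_matrix().round(3))
for cam in ["scene","side"]:
    im,d=viewer.grab_frame(cam);cv2.imwrite(f"pics/{cam}0.png",im[...,::-1])
    print(cam,viewer.calibration(cam)["mtx"])
    for n in ["batten_a","cover","box","jar","foil","hammer"]:
        for s in nets.silhouettes(n,cam)[:6]:
            m=s["mask"];P,u,v=world(cam,d,m)
            if len(P)<20: continue
            T,z=top(P);print(n,round(s["score"],2),len(u),"px",int(u.mean()),int(v.mean()),"z",z.round(3),rect(T),im[m].mean(0).astype(int))
print(r.get_obs()["clock"])
E
```

```text
0.0 [0.30411636 0.60192462 0.23032154] [ 0.3653512   1.53978691 -0.3682757 ]
[[-0.001  0.451  0.893]
 [-0.002  0.893 -0.451]
 [-1.    -0.002  0.   ]]
scene [[498.19622201   0.         312.52469296]
 [  0.         498.19622201 201.49433032]
 [  0.           0.           1.        ]]
batten_a 0.81 389 px 170 243 z 0.013 (array([ 454.5, -314.7]), array([95.7, 19.5]), 73.85511779785156) [82 54 31]
batten_a 0.72 243 px 343 144 z 0.013 (array([420.6, 178.3]), array([96.7, 18.1]), -6.505271911621094) [17 91 83]
batten_a 0.67 231 px 389 128 z 0.013 (array([444.8, 313.1]), array([95.9, 19.9]), 85.71285247802734) [80 52 29]
batten_a 0.59 204 px 357 109 z 0.013 (array([334.9, 284.2]), array([94.1, 19.6]), 70.8266830444336) [64 25 73]
cover 0.55 2349 px 265 224 z 0.038 (array([ 546.9, -124.2]), array([127.5, 111.9]), -81.37113380432129) [19 78 33]
box 0.87 5931 px 280 218 z 0.038 (array([538.5, -71.2]), array([265.6, 124.9]), -81.31619358062744) [19 55 57]
box 0.61 800 px 180 282 z 0.06 (array([ 571.4, -339.5]), array([45.1, 45. ]), -3.9236831665039062) [105  68  28]
jar 0.76 767 px 180 282 z 0.
[... 740 characters left out ...]
 -6.002555847167969) [32 79 72]
batten_a 0.61 475 px 434 307 z 0.012 (array([333., 288.]), array([97.6, 16. ]), 71.57611083984375) [69 36 79]
cover 0.68 1298 px 325 159 z 0.037 (array([ 544.9, -120.1]), array([132.8, 109.5]), -81.1075267791748) [22 66 31]
box 0.7 4106 px 327 180 z 0.037 (array([537.2, -68.7]), array([269.1, 122.1]), -81.45822238922119) [23 48 53]
jar 0.92 439 px 322 118 z 0.058 (array([ 569.6, -335. ]), array([47.5, 43.5]), -84.80884504318237) [78 57 42]
foil 0.89 907 px 282 316 z 0.014 (array([580.2, 328.8]), array([65.8, 64.3]), 80.69723510742188) [93 62 49]
hammer 0.93 1125 px 223 197 z 0.025 (array([740.2, -12.4]), array([199.3,  86.3]), 78.55914306640625) [82 73 62]
0.7
```

View pics/scene0.png

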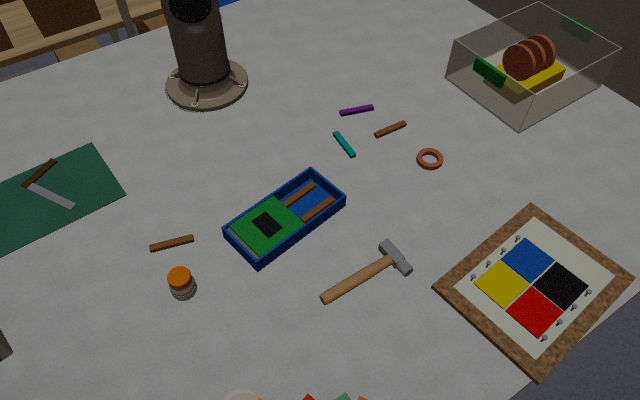

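View pics/side0.png

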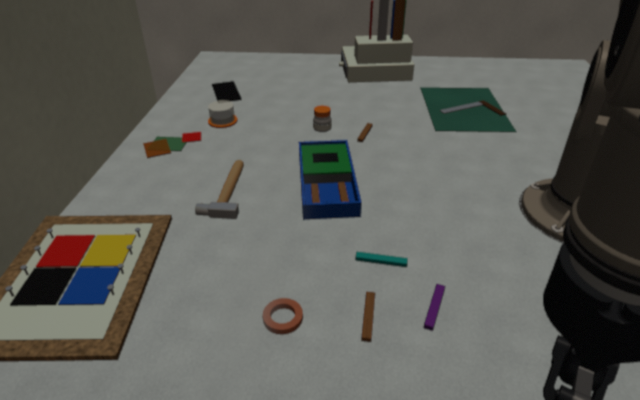

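Scene shows loose brown battens at px (172,243) and (390,128), with the purple (356,110) and turquoise (343,144) look-alikes beside the second. The side view agrees: brown batten at (368,317) and (365,132), box at (328,180) with two low battens, hammer clear of it. I'll start with the batten at about (443, 315) mm.

```bash
cat >> h.py <<'E'
def go(x,y,z,psi):
    "remaining: turn (rad), then shift in tool axes after the turn (mm); psi=direction of jaws (deg)"
    o=r.get_obs();M=R.from_rotvec(o["orientation"]).as_matrix()
    th=(np.degrees(np.arctan2(M[1,1],M[0,1]))-psi+180)%360-180
    if th>90: th-=180
    if th<-90: th+=180
    M2=M@R.from_rotvec([np.radians(th),0,0]).as_matrix()
    print("t",round(o["clock"],2),"tcp",o["tcp_pos"].round(4),"turn",np.radians(th).round(3),"shift",(M2.T@(np.array([x,y,z])-o["tcp_pos"]*1000)).round(1),"F",np.round(o["contact_force"],1),"w",round(o["grip_width"]*1000,1))
E
python3 -c "
from h import *
go(443.5,315.3,130,-4.2)"
```

```text
t 0.7 tcp [0.3044 0.6025 0.2313] turn 1.176 shift [101.3 159.8 276.2] F [-0.3  0.  -0.2] w 85.6
```

```bash
python3 -m pendant '[45,0,0,0,0.168, 45,0,0,0,0.168, 45,0,0,0,0.168, 45,0,0,0,0.168, 45,0,0,0,0.168, 45,0,0,0,0.168, 45,0,0,0,0.168, 45,5,10,20,0, 45,10,20,35,0, 45,15,25,42,0, 45,15,25,42,0, 45,15,25,42,0, 45,15,25,42,0, 45,15,18,30,0, 45,11,12,23,0, 45,0,0,0,0]' 30
python3 - <<'E'
from h import *
go(443.5,315.3,130,-4.2)
im,d=viewer.grab_frame("wrist");cv2.imwrite("pics/w1.png",im[...,::-1])
for s in nets.silhouettes("batten_a","wrist")[:6]:
    m=s["mask"];P,u,v=world("wrist",d,m)
    T,z=top(P);print(round(s["score"],2),len(u),int(u.mean()),int(v.mean()),z.round(4),rect(T),im[m].mean(0).astype(int))
E
```

```text
clock: 2.7
tcp_pos: [0.4444, 0.3131, 0.1298]
orientation: [1.264, 1.171, -1.267]
contact_force: [-0.9, 0.9, 0.3]
grip_width: 0.0451
t 2.7 tcp [0.4444 0.3131 0.1298] turn -0.004 shift [-0.2 -1.1 -2.1] F [-0.9  0.9  0.3] w 45.1
0.94 1975 203 226 0.0138 (array([334.9, 290.1]), array([95.2, 16.4]), 72.0011978149414) [ 97  64 109]
0.82 1827 311 322 0.0136 (array([423.3, 184.9]), array([90.8, 17.3]), -6.172447204589844) [ 55 104  99]
0.73 1993 322 187 0.0141 (array([443.3, 318.9]), array([95.7, 15.3]), 86.158935546875) [112  88  75]
```

View pics/w1.png

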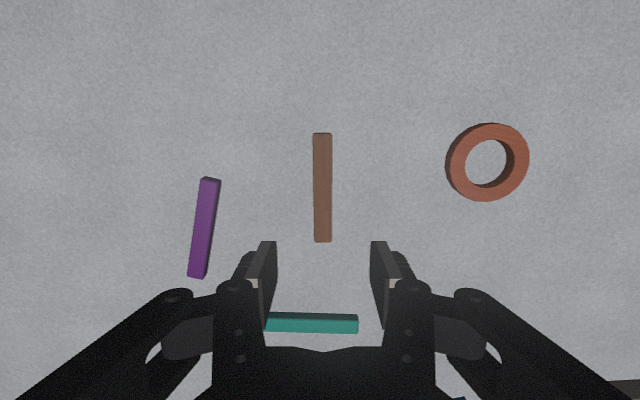

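Brown batten sits centred between the jaws at (322,187); the purple one is at left (205,230), the turquoise one below (311,322), both clear. Descend and grip.

```bash
python3 -m pendant '[45,10,-1.4,-4.3,-0.004, 45,25,0,0,0, 45,30,0,0,0, 45,30,0,0,0, 45,20,0,0,0, 45,8,0,0,0, 45,3,0,0,0, 45,0,0,0,0, 10,0,0,0,0, 10,0,0,0,0, 10,0,0,0,0, 10,0,0,0,0, 10,0,0,0,0]' 30
python3 -c "
from h import *
go(443.3,317.5,3,-3.9)"
```

```text
clock: 4.42
tcp_pos: [0.4431, 0.3203, 0.005]
orientation: [1.261, 1.176, -1.259]
contact_force: [-0.8, -1.0, 6.1]
grip_width: 0.015
t 4.42 tcp [0.4431 0.3203 0.005 ] turn -0.001 shift [2.  0.3 2.8] F [-0.8 -1.   6.1] w 15.0
```

```bash
python3 -m pendant '[10,-5,0,0,0, 10,-20,0,0,0, 10,-40,0,0,0, 10,-40,0,0,0, 10,-20,0,0,0, 10,0,0,0,0]'
python3 -c "
from h import *
go(527.9,-4.7,140,-81.3)"
```

```text
clock: 5.18
tcp_pos: [0.4435, 0.3207, 0.1309]
orientation: [1.263, 1.176, -1.257]
contact_force: [0.9, -0.0, -0.8]
grip_width: 0.015
t 5.17 tcp [0.4435 0.3207 0.1309] turn 1.35 shift [ -9.7 334.4 -34.2] F [ 0.9 -0.  -0.8] w 15.0
```

```bash
python3 -m pendant '[10,-10,0,0,0.15, 10,0,0,0,0.15, 10,0,0,0,0.15, 10,0,0,0,0.15, 10,0,0,0,0.15, 10,0,0,0,0.15, 10,0,0,0,0.15, 10,0,0,0,0.15, 10,0,0,0,0.15, 10,0,20,-2,0, 10,0,40,-4,0, 10,0,45,-5,0, 10,0,45,-5,0, 10,0,45,-5,0, 10,0,45,-5,0, 10,0,45,-5,0, 10,0,30,-3.2,0, 10,0,19.4,0,0, 10,0,0,0,0]'
cat > m.py <<'E'
from h import *
go(527.9,-4.7,140,-81.3)
im,d=viewer.grab_frame("wrist");cv2.imwrite("pics/w2.png",im[...,::-1])
for n in ["box","cover","cover_pad","low_a"]:
  for s in nets.silhouettes(n,"wrist")[:5]:
    m=s["mask"];P,u,v=world("wrist",d,m)
    if len(P)<20: continue
    T,z=top(P);print(n,round(s["score"],2),len(u),int(u.mean()),int(v.mean()),z.round(4),rect(T),im[m].mean(0).astype(int))
E
python3 m.py
```

```text
clock: 7.55
tcp_pos: [0.5262, -0.0085, 0.139]
orientation: [2.142, 0.16, -2.144]
contact_force: [-1.1, -0.6, 0.2]
grip_width: 0.015
t 7.55 tcp [ 0.5262 -0.0085  0.139 ] turn -0.002 shift [-1.  -3.5 -2.2] F [-1.1 -0.6  0.2] w 15.0
box 0.67 1315 604 297 0.0127 (array([ 457.5, -301.6]), array([79.5, 16.3]), 74.2541275024414) [122  89  67]
box 0.65 41484 420 183 0.039 (array([540. , -68.3]), array([265.1, 121.9]), -81.34078979492188) [ 68 114 116]
cover 0.82 20935 469 187 0.0382 (array([ 548.5, -119.5]), array([126.9, 111. ]), -81.33138656616211) [ 67 130  80]
cover_pad 0.89 21186 468 187 0.0383 (array([ 548.6, -119.5]), array([127.4, 111.5]), -81.23713397979736) [ 67 129  80]
cover_pad 0.73 2281 315 150 0.0173 (array([560.2,   7.5]), array([95.9, 15.3]), -81.29985523223877) [129  99  88]
cover_pad 0.26 1462 314 219 0.0171 (array([499.4,  -3.7]), array([95.4, 16.3]), -80.4652509689331) [119  91  81]
low_a 0.9 2304 315 150 0.0173 (array([560.3,   7.7]), array([96. , 15.3]), -81.29236221313477) [129  99  88]
low_a 0.66 1470 315 218 0.0171 (array([499.4,  -3.6]), array([95.4, 16.6]), -80.35023498535156) [120  91  80]
low_a 0.37 20940 468 187 0.0383 (array([ 548.6, -119.4]), array([127.4, 110.1]), -81.2468729019165) [ 67 130  80]
```

View pics/w2.png

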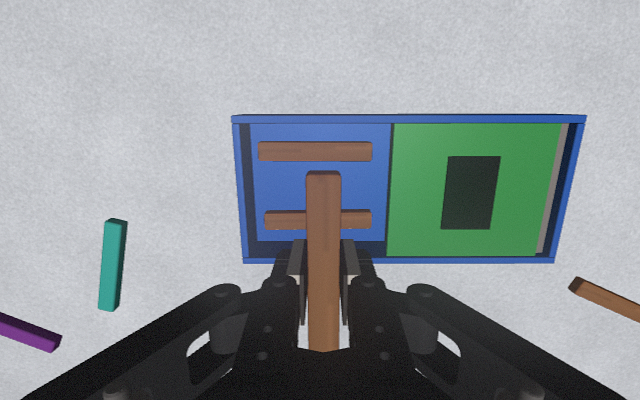

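Wrist view: open compartment left (315,185) with low battens at rows 150 and 218, cover and pad (470,190), the held batten straight in the jaws. Place the first at box y ≈ 91 mm.

```bash
python3 -c "
from h import *
go(525,23.9,50,-81.3)"
```

```text
t 7.8 tcp [ 0.5268 -0.0044  0.1391] turn 0.002 shift [ 89.1 -28.2  -2.5] F [-0.1  0.2  0.7] w 14.9
```

```bash
python3 -m pendant '[10,10,-8,-1,0, 10,20,-12,-1.5,0, 10,30,-8.2,0,0, 10,20,0,0,0, 10,9,0,0,0, 10,0,0,0,0, 10,0,0,0,0, 10,0,0,0,0]'
python3 -c "
from h import *
go(525,23.9,21.5,-81.3)"
```

```text
clock: 8.8
tcp_pos: [0.5258, 0.0229, 0.051]
orientation: [2.144, 0.163, -2.141]
contact_force: [-0.1, 0.1, 0.6]
grip_width: 0.015
t 8.8 tcp [0.5258 0.0229 0.051 ] turn -0.0 shift [29.5 -1.1  0.7] F [-0.1  0.1  0.6] w 15.0
```

```bash
python3 -m pendant '[10,10,-1,0.7,0, 10,8,0,0,0, 10,5,0,0,0, 10,3,0,0,0, 10,2,0,0,0, 10,0,0,0,0, 10,0,0,0,0]'
python3 -c "
from h import *
go(525,23.9,21.5,-81.3)"
```

```text
clock: 9.68
tcp_pos: [0.5246, 0.0237, 0.0224]
orientation: [2.143, 0.163, -2.142]
contact_force: [0.6, -0.1, -0.4]
grip_width: 0.0147
t 9.68 tcp [0.5246 0.0237 0.0224] turn -0.0 shift [ 0.9 -0.1 -0.4] F [ 0.6 -0.1 -0.4] w 14.7
```

Down until contact.

```bash
python3 -m pendant '[10,1,0,0,0, 10,0,0,0,0]'; python3 -m pendant '[10,1,0,0,0, 10,0,0,0,0]'; python3 -m pendant '[10,0.7,0,0,0, 10,0,0,0,0]'
```

```text
clock: 9.93
tcp_pos: [0.5244, 0.0238, 0.0213]
orientation: [2.142, 0.163, -2.143]
contact_force: [0.9, 0.0, -0.3]
grip_width: 0.0148
clock: 10.18
tcp_pos: [0.5245, 0.0237, 0.021]
orientation: [2.143, 0.164, -2.143]
contact_force: [-2.6, 0.3, 9.3]
grip_width: 0.0151
clock: 10.42
tcp_pos: [0.5245, 0.0237, 0.0209]
orientation: [2.144, 0.164, -2.143]
contact_force: [-6.7, 0.5, 19.4]
grip_width: 0.0151
```

```bash
python3 -m pendant '[10,-1.5,0,0,0, 10,0,0,0,0, 18,0,0,0,0, 23,0,0,0,0, 23,0,0,0,0, 23,-5,0,0,0, 23,-15,0,0,0, 23,-30,0,0,0, 23,-30,0,0,0, 23,-30,0,0,0, 23,0,0,0,0]'
python3 - <<'E'
from h import *
im,d=viewer.grab_frame("wrist");cv2.imwrite("pics/w3.png",im[...,::-1])
for s in nets.silhouettes("batten_a","wrist")[:6]:
    m=s["mask"];P,u,v=world("wrist",d,m)
    if len(P)<20: continue
    T,z=top(P);print(round(s["score"],2),len(u),int(u.mean()),int(v.mean()),z.round(4),rect(T),im[m].mean(0).astype(int))
go(455.5,-314,130,-16)
E
```

```text
clock: 11.8
tcp_pos: [0.5261, 0.0238, 0.1339]
orientation: [2.149, 0.164, -2.138]
contact_force: [-0.1, 0.1, -0.2]
grip_width: 0.0229
0.95 2167 323 200 0.0268 (array([517.2,  22.8]), array([95.9, 16. ]), 8.87098217010498) [126  95  82]
0.93 639 623 298 0.0112 (array([ 460.8, -281.7]), array([34. , 16.1]), 73.6835708618164) [108  79  59]
0.93 1977 42 335 0.0109 (array([331.8, 280.1]), array([85.8, 18.9]), 71.166015625) [84 45 97]
0.58 2015 143 271 0.0109 (array([418.6, 180.3]), array([97.1, 16.7]), -6.170379638671875) [ 61 134 127]
t 11.9 tcp [0.5244 0.0239 0.1315] turn -1.14 shift [  1.2  26.9 343.8] F [0.  0.  0.1] w 23.2
```

View pics/w3.png

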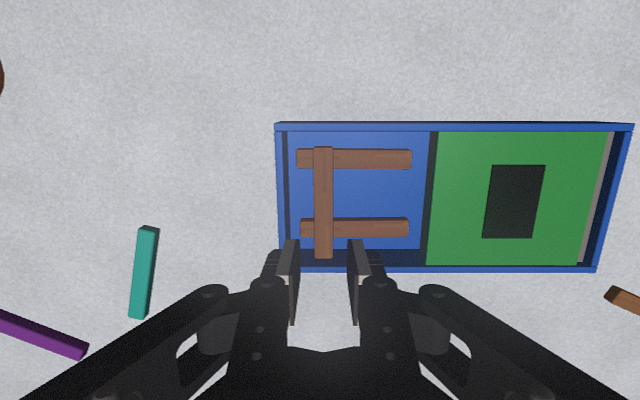

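First batten lies across both low ones at (323,200), box x ≈ -8, y ≈ 91 mm, top 27 mm. On to the second.

```bash
python3 -m pendant '[45,0,0,0,-0.163, 45,0,0,0,-0.163, 45,0,0,0,-0.163, 45,0,0,0,-0.163, 45,0,0,0,-0.163, 45,0,0,0,-0.163, 45,0,0,0,-0.162, 45,0,2,20,0, 45,0,3,40,0, 45,0,4,45,0, 45,0,4,45,0, 45,0,4,45,0, 45,0,4,45,0, 45,0,3,45,0, 45,1,3,35,0, 45,0,0,23.8,0, 45,0,0,0,0, 45,0,0,0,0]'
python3 - <<'E'
from h import *
im,d=viewer.grab_frame("wrist");cv2.imwrite("pics/w4.png",im[...,::-1])
for s in nets.silhouettes("batten_a","wrist")[:6]:
    m=s["mask"];P,u,v=world("wrist",d,m)
    if len(P)<20: continue
    T,z=top(P);print(round(s["score"],2),len(u),int(u.mean()),int(v.mean()),z.round(4),rect(T),im[m].mean(0).astype(int))
go(455.5,-314,5,-16)
E
```

```text
clock: 14.15
tcp_pos: [0.4556, -0.313, 0.1293]
orientation: [1.411, 1.066, -1.412]
contact_force: [-0.0, 0.2, -0.2]
grip_width: 0.0449
0.87 2053 321 189 0.0135 (array([ 455.1, -313.1]), array([95.5, 16. ]), 74.08516693115234) [110  88  75]
t 14.25 tcp [ 0.4561 -0.3127  0.1296] turn 0.002 shift [ 1.246e+02 -1.000e-01  1.500e+00] F [-0.2 -0.1 -0.4] w 44.7
```

```bash
python3 -m pendant '[45,10,0,1,0, 45,25,0,0,0, 45,30,0,0,0, 45,30,0,0,0, 45,20,0,0,0, 45,8,0,0,0, 45,1,0,0,0, 45,0,0,0,0, 10,0,0,0,0, 10,0,0,0,0, 10,0,0,0,0, 10,0,0,0,0, 10,0,0,0,0]' 30
python3 -m pendant '[10,-5,0,0,0, 10,-20,0,0,0, 10,-40,0,0,0, 10,-40,0,0,0, 10,-20,0,0,0, 10,0,0,0,0, 10,0,0,0,0]'
python3 -c "
from h import *
go(538.7-.151*44+3,-66+.988*44+.5,131,-81.3)"
```

```text
clock: 15.88
tcp_pos: [0.4559, -0.3154, 0.0068]
orientation: [1.412, 1.063, -1.411]
contact_force: [-2.0, 1.6, 6.0]
grip_width: 0.0147
clock: 16.75
tcp_pos: [0.455, -0.3147, 0.1303]
orientation: [1.411, 1.065, -1.412]
contact_force: [0.3, -0.0, -1.1]
grip_width: 0.0148
t 16.75 tcp [ 0.455  -0.3147  0.1303] turn 1.14 shift [  -0.6 -277.2 -123.4] F [ 0.3 -0.  -1.1] w 14.8
```

```bash
python3 -m pendant '[10,0,0,0,0.163, 10,0,0,0,0.163, 10,0,0,0,0.163, 10,0,0,0,0.163, 10,0,0,0,0.163, 10,0,0,0,0.163, 10,0,0,0,0.162, 10,0,-20,-9,0, 10,0,-40,-18,0, 10,0,-45,-20,0, 10,0,-45,-20,0, 10,0,-45,-20,0, 10,0,-40,-18,0, 10,0,-27,-12,0, 10,0,-15.2,-6.4,0, 10,0,0,0,0, 10,0,0,0,0, 10,0,0,0,0]'
python3 - <<'E'
from h import *
go(538.7-.151*44+3,-66+.988*44+.5,50,-81.3)
im,d=viewer.grab_frame("wrist");cv2.imwrite("pics/w5.png",im[...,::-1])
for n in ["batten_a","box"]:
  for s in nets.silhouettes(n,"wrist")[:6]:
    m=s["mask"];P,u,v=world("wrist",d,m)
    if len(P)<20: continue
    T,z=top(P);print(n,round(s["score"],2),len(u),int(u.mean()),int(v.mean()),z.round(4),rect(T),im[m].mean(0).astype(int))
E
```

```text
clock: 19.0
tcp_pos: [0.5352, -0.0241, 0.1312]
orientation: [2.144, 0.16, -2.144]
contact_force: [0.1, -0.1, -0.3]
grip_width: 0.0149
t 19.0 tcp [ 0.5352 -0.0241  0.1312] turn -0.003 shift [81.2 -2.1 -0.2] F [ 0.1 -0.1 -0.3] w 14.9
batten_a 0.92 2171 90 273 0.013 (array([421.1, 180. ]), array([97.4, 17.6]), -5.736839294433594) [ 53 131 123]
batten_a 0.85 845 18 348 0.0127 (array([326.5, 257.4]), array([36.6, 17.4]), 72.51114654541016) [82 43 94]
batten_a 0.84 6059 323 244 0.1374 (array([537.3, -23.3]), array([95.6, 16. ]), 8.48121166229248) [131  96  75]
box 0.7 40709 405 191 0.0392 (array([539.9, -70.1]), array([264.8, 122.4]), -81.25086116790771) [ 69 116 114]
```

View pics/w5.png

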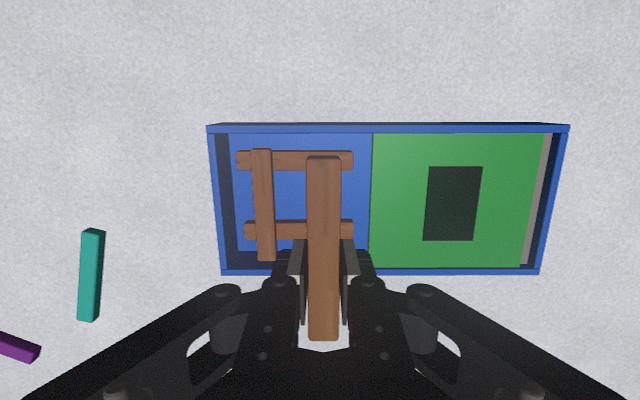

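Held batten at (323,244) is level and parallel to the box x, above box y ≈ 44; the first one at (263,205) is well clear. Lower.

```bash
python3 -m pendant '[10,15,-0.5,0,0, 10,30,0,0,0, 10,30,0,0,0, 10,18,0,0,0, 10,8,0,0,0, 10,5,0,0,0, 10,2,0,0,0, 10,0,0,0,0, 10,0,0,0,0]'; python3 -m pendant '[10,1,0,0,0, 10,0,0,0,0]'
```

```text
clock: 20.27
tcp_pos: [0.5358, -0.022, 0.0235]
orientation: [2.143, 0.163, -2.142]
contact_force: [-0.4, -0.1, -0.3]
grip_width: 0.0145
clock: 20.52
tcp_pos: [0.5358, -0.0219, 0.0228]
orientation: [2.144, 0.164, -2.142]
contact_force: [-2.0, 0.0, 7.0]
grip_width: 0.0147
```

```bash
python3 -m pendant '[10,-0.5,0,0,0, 10,0,0,0,0, 18,0,0,0,0, 23,0,0,0,0, 23,0,0,0,0, 23,-5,0,0,0, 23,-15,0,0,0, 23,-30,0,0,0, 23,-30,0,0,0, 23,-30,0,0,0, 0,0,0,0,0, 0,0,0,0,0, 0,0,0,0,0, 0,0,0,0,0]' 20
python3 - <<'E'
from h import *
im,d=viewer.grab_frame("wrist");cv2.imwrite("pics/w6.png",im[...,::-1])
B=np.array([539.1,-66.5]);A=np.array([[.9885,.151],[-.151,.9885]])
for n in ["batten_a","cover"]:
  for s in nets.silhouettes(n,"wrist")[:6]:
    m=s["mask"];P,u,v=world("wrist",d,m)
    if len(P)<20: continue
    T,z=top(P);q=rect(T);print(n,round(s["score"],2),len(u),int(u.mean()),int(v.mean()),z.round(4),q,"box",(A@(q[0]-B)).round(1))
for y in (-66,-20,-30,-40): print(y,B+A.T@[0,y])
b=B+A.T@[0,-57];go(b[0],b[1],80,-81.3)
E
```

```text
clock: 22.28
tcp_pos: [0.5349, -0.0221, 0.1319]
orientation: [2.141, 0.162, -2.144]
contact_force: [0.6, 0.9, -0.6]
grip_width: -0.0002
batten_a 0.81 918 19 346 0.0127 (array([326.5, 258. ]), array([38.7, 18. ]), 72.36760711669922) box [-161.2  352.9]
batten_a 0.73 2068 323 185 0.0294 (array([542.2, -21.6]), array([85.9, 15.9]), 8.246182441711426) box [ 9.8 43.9]
batten_a 0.69 2123 93 272 0.0131 (array([422.1, 179.8]), array([95.2, 17. ]), -6.8513641357421875) box [-78.5 261.1]
batten_a 0.58 2400 266 203 0.0293 (array([519.1,  22.5]), array([96.9, 16.3]), 8.881922721862793) box [-6.3 91. ]
batten_a 0.33 1554 301 159 0.0174 (array([559.9,   3.2]), array([95.6, 16.1]), -81.74341487884521) box [31.1 65.8]
cover 0.69 21434 453 198 0.0387 (array([ 547.8, -123.6]), array([126.8, 110. ]), -81.39945411682129) box [ -0.  -57.8]
-66 [ 549.066 -131.741]
-20 [542.12 -86.27]
-30 [543.63  -96.155]
-40 [ 545.14 -106.04]
t 22.43 tcp [ 0.5353 -0.0222  0.1323] turn -0.0 shift [ 52.3 101.4   2.9] F [-0.6  0.4  0.4] w -0.2
```

View pics/w6.png

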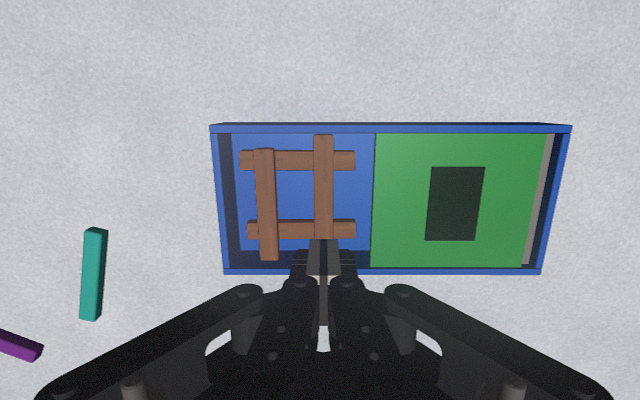

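Both loose battens lie crosswise: measured box (-6, 91) and about (5, 44) mm (finger covers its near end; far end at x ≈ 53), tops level, gap ~31 mm. Cover centre and pad at box y ≈ -58. Now to the pad with shut fingers.

```bash
python3 -m pendant '[0,0,22,1,0, 0,0,40,1,0, 0,5,30,0.9,0, 0,15,10.2,0,0, 0,30,0,0,0, 0,20,0,0,0, 0,10,0,0,0, 0,0,0,0,0, 0,0,0,0,0]'; python3 -m pendant '[0,5,0,0,0, 0,3,0,0,0, 0,0,0,0,0, 0,0,0,0,0]'
```

```text
clock: 23.55
tcp_pos: [0.5486, -0.1235, 0.0532]
orientation: [2.144, 0.163, -2.141]
contact_force: [0.3, -0.8, -0.0]
grip_width: 0.0001
clock: 24.05
tcp_pos: [0.5481, -0.1235, 0.0447]
orientation: [2.143, 0.163, -2.142]
contact_force: [0.0, 0.4, 0.1]
grip_width: 0.0001
```

```bash
python3 -m pendant '[0,2,0,0,0, 0,0,0,0,0]'; python3 -c "
from h import *
go(547.8,-123.6,40,-81.3)"
```

```text
clock: 24.3
tcp_pos: [0.548, -0.1235, 0.0425]
orientation: [2.142, 0.163, -2.143]
contact_force: [-0.4, 0.1, 0.3]
grip_width: 0.0
t 24.3 tcp [ 0.548  -0.1235  0.0425] turn -0.0 shift [2.5 0.1 0.2] F [-0.4  0.1  0.3] w 0.0
```

```bash
for i in 1 2 3; do python3 -m pendant '[0,1,0,0,0, 0,0,0,0,0]' | egrep 'tcp|contact'; done
```

```text
tcp_pos: [0.548, -0.1235, 0.0415]
contact_force: [0.2, -0.1, 0.6]
tcp_pos: [0.548, -0.1235, 0.0405]
contact_force: [-0.5, -0.2, 0.6]
tcp_pos: [0.548, -0.1235, 0.0395]
contact_force: [0.2, 0.6, -0.2]
```

```bash
for i in 1 2; do python3 -m pendant '[0,0.8,0,0,0, 0,0,0,0,0]' | egrep 'tcp|contact'; done
```

```text
tcp_pos: [0.548, -0.1235, 0.0387]
contact_force: [0.5, -0.6, -1.3]
tcp_pos: [0.5481, -0.1235, 0.0381]
contact_force: [-0.9, 0.3, 3.3]
```

```bash
python3 -m pendant '[0,0.8,0,0,0, 0,0,0,0,0]' | egrep 'tcp|contact';  python3 -m pendant '[0,0,-2,0,0, 0,0,-3,0,0, 0,0,-3,0,0, 0,0,0,0,0]' | egrep 'tcp|contact'
```

```text
tcp_pos: [0.5481, -0.1235, 0.0381]
contact_force: [-3.4, 0.9, 12.1]
tcp_pos: [0.5478, -0.1172, 0.0381]
contact_force: [-0.3, -2.9, 6.4]
```

```bash
python3 -m pendant '[0,0.7,0,0,0, 0,0,-2,0,0, 0,0,-4,0,0, 0,0,-4,0,0, 0,0,-4,0,0]' | egrep 'tcp|contact'
cat > c.py <<'E'
from h import *
B=np.array([539.1,-66.5]);A=np.array([[.9885,.151],[-.151,.9885]])
o=r.get_obs();print(o["clock"],"tcp box",(A@(o["tcp_pos"][:2]*1000-B)).round(1),o["contact_force"])
im,d=viewer.grab_frame("wrist")
for s in nets.silhouettes("cover","wrist")[:1]:
    m=s["mask"];P,u,v=world("wrist",d,m);T,z=top(P,60);q=(A@(T[:,:2].T*1000-B[:,None]))
    print(s["score"],"cover box y range",np.percentile(q[1],[1,99]).round(1),"x",np.percentile(q[0],[1,99]).round(1),z)
E
python3 c.py
```

```text
tcp_pos: [0.546, -0.1048, 0.0381]
contact_force: [-0.5, -6.0, 10.6]
26.925 tcp box [  1.  -38.9] [-0.5092635  -5.99443077 10.62818042]
0.58 cover box y range [-105.9   17.6] x [-47.   54.1] 0.03667615668963885
```

```bash
python3 -m pendant '[0,0,-3,0,0, 0,0,-5,0,0, 0,0,-5,0,0, 0,0,-5,0,0, 0,0,-5,0,0, 0,0,-5,0,0]' | egrep 'tcp|contact'; python3 c.py
```

```text
tcp_pos: [0.5418, -0.077, 0.038]
contact_force: [-2.2, -5.0, 12.2]
27.775 tcp box [  1.1 -10.8] [-2.22548314 -4.99052583 12.17323901]
0.86 cover box y range [-77.9  46. ] x [-47.6  54.2] 0.036671896629278965
```

Dragging without slip, 12 N. Continue.

```bash
python3 -m pendant '[0,0,-4,0,0, 0,0,-6,0,0, 0,0,-6,0,0, 0,0,-6,0,0, 0,0,-6,0,0, 0,0,-6,0,0, 0,0,-4,0,0]' | egrep 'tcp|contact'; python3 c.py
```

```text
tcp_pos: [0.536, -0.0391, 0.038]
contact_force: [-1.8, -6.0, 13.6]
28.75 tcp box [ 1.1 27.5] [-1.7882285  -5.9923742  13.63104822]
0.56 cover box y range [-39.7  84.1] x [-47.8  54.3] 0.03668149823543315
```

```bash
python3 -m pendant '[0,0,-4,0,0, 0,0,-6,0,0, 0,0,-6,0,0, 0,0,-6,0,0, 0,0,-6,0,0, 0,0,-3,0,0]' | egrep 'tcp|contact';python3 -m pendant '[0,0,-3,0,0, 0,0,0,0,0]' | egrep 'tcp|contact'; python3 c.py
```

```text
tcp_pos: [0.5313, -0.0083, 0.038]
contact_force: [-2.0, -5.3, 14.1]
tcp_pos: [0.5309, -0.005, 0.038]
contact_force: [-2.2, -3.9, 14.8]
29.85 tcp box [ 1.1 62. ] [-2.17894387 -3.92568791 14.75008068]
0.77 cover box y range [ -5.8 117.8] x [-47.1  54.2] 0.03670090030602022
```

```bash
for i in 1 2 3; do python3 -m pendant '[0,0,-1.5,0,0, 0,0,-0.5,0,0, 0,0,0,0,0]' | egrep 'tcp|contact'; done; python3 c.py
```

```text
tcp_pos: [0.5306, -0.0035, 0.038]
contact_force: [-2.1, -5.2, 14.6]
tcp_pos: [0.5304, -0.0023, 0.038]
contact_force: [-1.5, -6.7, 13.8]
tcp_pos: [0.5305, -0.0008, 0.038]
contact_force: [-0.6, -8.4, 11.9]
31.075 tcp box [ 1.5 66.2] [-0.55854539 -8.41900051 11.90993506]
0.78 cover box y range [ -3.2 120.9] x [-47.3  54.4] 0.03670863011572276
```

```bash
for i in 1 2 3; do python3 -m pendant '[0,0,-1.5,0,0, 0,0,-0.5,0,0, 0,0,0,0,0]' | egrep 'tcp|contact'; done; python3 c.py
```

```text
tcp_pos: [0.5305, 0.0015, 0.038]
contact_force: [-0.4, -8.1, 12.0]
tcp_pos: [0.5303, 0.0036, 0.038]
contact_force: [0.5, -6.4, 11.2]
tcp_pos: [0.5301, 0.0057, 0.038]
contact_force: [0.3, -6.6, 10.4]
32.3 tcp box [ 2.  72.7] [ 0.33349382 -6.5962436  10.36952156]
0.96 cover box y range [ -3.2 120.6] x [-46.3  54.4] 0.03673767230273542
```

Fingers now slip while the cover stays: it's against the end wall. Lift and check.

```bash
python3 -m pendant '[0,-3,0,0,0, 0,-20,0,0,0, 0,-40,0,0,0, 0,-40,20,0,0, 0,-10,40,0,0, 0,0,40,0,0, 0,0,0,0,0, 0,0,0,0,0]' | egrep 'clock|tcp|contact'
cat >> c.py <<'E'
cv2.imwrite("pics/w7.png",im[...,::-1])
s=nets.silhouettes("box","wrist")[0];P,u,v=world("wrist",d,s["mask"]);T,z=top(P,95);q=(A@(T[:,:2].T*1000-B[:,None]));print("box y",np.percentile(q[1],[.5,99.5]))
E
python3 c.py
```

```text
clock: 33.4
tcp_pos: [0.5427, -0.089, 0.1498]
contact_force: [-0.2, 0.0, 0.2]
33.4 tcp box [  0.2 -22.8] [-0.19135169  0.02349923  0.1825551 ]
0.73 cover box y range [ -2.6 121.1] x [-53.6  54.7] 0.03643667850018371
box y [-134.64156647  127.1269688 ]
```

View pics/w7.png

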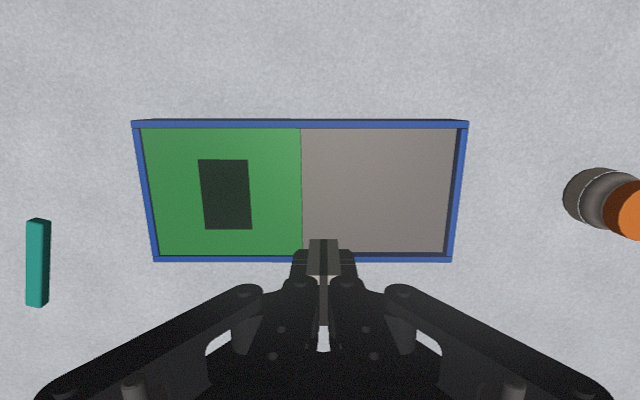

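Green cover meets the end wall at (142,190) with no gap; the deck is fully bare to the right, the jar untouched.

```bash
python3 -c "
from h import *
for n,c in (('jar','side'),('foil','side'),('hammer','side')):
    viewer.grab_frame(c);print(n,nets.look_for(n,c)[:1])
print(r.get_obs()['contact_force'],r.hand_in(),r.get_obs()['clock'])"
```

```text
jar [{'location': [0.5753, -0.3188, 0.0241], 'score': 0.6}]
foil [{'location': [0.5837, 0.3322, 0.0149], 'score': 0.77}]
hammer []
the job is handed in; nothing more can be done
the job is handed in; nothing more can be done
```

I put both loose battens in the compartment, slid the cover shut and handed the job in at about 33.6 s; `hand_in` gives no verdict.

- **Battens:** They lie flat and crosswise on the first layer. My last measurement, before closing the cover, put them at box x ≈ -6, y ≈ 91 mm and x ≈ 5, y ≈ 44 mm. The centre lines are about 47 mm apart and both are parallel to box x within about 1°. The second x value is less certain, because a finger hid one end of that batten. The battens were not visible after the cover shut.
- **Cover:** I dragged it by the rubber pad with about 6–15 N of downward force. It stopped at the end wall: the fingers then slid about 6 mm along the pad while the cover edge stayed put. The last picture shows no gap at the end wall, and the measured edge (121 mm) agrees with the wall's inner face within about 1–2 mm.
- **Bystanders:** The foil was found where it started within a few mm, and the jar was found standing. The jar's reading is the middle of its visible surface, so it does not compare directly with the first one. The final check did not detect the hammer, so its position is unconfirmed, but the arm never went near it.

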